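# Walk the pressing weight home into its dock

### The job

Walk the heavy pressing weight forward into its white dock with the fingertips, keeping it standing on the table, by easy pushes on its near corners: first push its left corner (the robot's left) until the block has swung clearly, some ten degrees, past square to the dock, then its right corner until it has swung as far the other way, and so on. Finish with it snug between the rails, square, with both sprung buffers at the back pressed well in, and the hand off it. Push with feeling, staying well under 25 N, and leave the small things around it where they are.

Things in the scene. Friction and masses are not known exactly. Their poses are not given: they have to be found in the camera images.
- weight_mid (a point): centre of the pressing weight, a heavy block, 80 x 190 mm and 62 mm tall: steel sole 80 x 190 x 16 mm on four 4 mm rubber feet, beech body 74 x 184 mm above. The point is midway up, 31 mm above the table. x runs across the 80 mm depth, away from the robot (into the dock), y along the 190 mm length (to the left), z up.
- weight: the same weight (about 1.8 kg); origin under its middle, axes as above. Feet 20 mm square, centred 28 mm fore and aft, 82 mm left and right of the middle: a push near one end of the near face swings it about the feet of the other end and moves its middle about half the push. Sliding one end takes about 6 to 10 N, a little more to start it.
- dock: white painted steel parking dock, fixed. Origin on the table at the middle of the parking place; x points into the dock, y left, z up. Two rails 30 mm tall from x = -52 to +103 mm, inner faces at y = -109 and +109 mm (14 mm free each side of the block); flared lips in front to x = -82 mm. At the back an adjustable crossbar carries two sprung buffers.
- buffer_left (a joint): how far the left buffer is pressed in, m: 0 free, 0.0035 at its hard stop; 0.6 N per mm. Black rubber, 26 mm wide, at dock y = +68 mm, 16 to 38 mm above the table. The crossbar's setting is not reported: the free buffers' front faces lie anywhere from dock x = 40 to 54 mm, both alike, so a block just touching both has its middle at x = 0 to 14 mm.
- buffer_right (a joint): how far the right buffer is pressed in, at dock y = -68 mm; otherwise as the left one
- dock_diag (a point): an unseen direction at the dock's origin, only for judging swing: its x axis lies 45 degrees (0.785 rad) to the left of the dock's x. The angle between it and the block's x axis is 0.785 rad when the block is square, more when its left end is ahead, less when its right end is ahead
- egg_cup: bystander: white ceramic egg cup full of safety pins, 50 mm across, 66 mm tall; origin under its middle
- thimble: bystander: steel thimble, 19 mm across, 23 mm tall; origin under its middle
- spool: bystander: upright thread spool, 28 mm across, 40 mm tall; origin under its middle
- peg: bystander: orange clothes peg lying flat, 74 x 15 x 11 mm; origin under its middle
- lint_brush: bystander: blue lint brush lying flat, about 200 x 45 x 24 mm; origin under its middle
- chalk: bystander: flat piece of tailor's chalk, 48 x 36 x 7 mm; origin under its middle

How it is judged:
On the way, in this order (a step that is already met when the one before it is completed fails the run):
1. left end swung ahead: the block is turned more than 0.12 rad (7 degrees) past square, its left end leading (angle between the x axis of weight_mid and the x axis of dock_diag, either way round above 0.905 rad), for 0.1 s.
2. then right end swung ahead: the block is turned more than 0.12 rad past square, its right end leading (angle between the x axis of weight_mid and the x axis of dock_diag, either way round below 0.665 rad), for 0.1 s.
At the end, for the whole second after the job is handed in: The weight stands upright and still in the dock between the rails, square within 2 degrees, and keeps both buffers pressed in by more than 1.5 mm of their 3.5 mm (value of joint each of buffer_left, buffer_right above 0.0015 m and y of weight_mid in the frame of dock between -0.015 and 0.015 m and x of weight_mid in the frame of dock above -0.003 m and angle between the x axis of weight_mid and the x axis of dock, either way round below 0.035 rad and angle between weight_mid's own z axis and vertical below 0.05 rad and linear speed of weight below 0.01 m/s); the robot touches nothing.
It fails at once if the fingers push or squeeze the weight with more than 25 N (contact force between the fingers and weight above 25 N).
It fails at once if the weight is lifted or tipped (middle raised more than 8 mm, or tilted over 0.12 rad) (height (world z) of weight_mid above 0.039 m or angle between weight_mid's own z axis and vertical above 0.12 rad).
It fails at once if a bystander is shifted more than 15 mm (distance of any of egg_cup, thimble, spool, peg, lint_brush, chalk from where it was at the start of the episode above 0.015 m).
It also fails if it takes over 67 s, if anything falls off the work surface, if the arm or the gripper's body presses on something with over 40 N, if the wrist force passes 120 N, or if a joint passes its speed limit or range.

### The arm

A 6-joint arm with a two-finger parallel gripper is mounted at the origin on the work surface. World frame = base frame: x ahead of the robot, y to its left, z up, the work surface at z = 0. Lengths are in m, angles in rad, forces in N, time in s.
With the tool pointing down it reaches from about 0.275 to 0.875 m from the base axis. Payload 12.5 kg.
Tool frame: the origin (TCP) lies at the very end of the fingers, on their centre line; the grasp point (between the pads) lies 19 mm behind it; z points along the fingers, y is the line along which they close (so a half turn about z gives the same grasp; the last joint's range is limited). The gripper opens to 85 mm and grips with 20 to 120 N. Pads are 22 mm wide; open, the fingers measure 114 mm over their backs; the gripper's body (76 mm by 85 mm) begins 54 mm behind the grasp point. The pads swing forward as they close: fully open they stand 13 mm farther back than shut.
Start: joints at [1.165, 0.351, 1.652, -0, 1.139, -0.085], TCP at [0.173, 0.522, 0.231] pointing down, gripper open.
Joint ranges: [-2.75, 2.75], [-0.79, 2.1], [0.01, 2.65], [-1.57, 4.71], [0.07, 3.14], [-2.87, 2.87]. Speed limits (rad/s): [2.22, 2.22, 2.79, 3.14, 3.14, 3.14].

### API

Orientations are given as a unit quaternion [w, x, y, z].
In Python, from workcell import state, vision, job_done gives the robot as it stands. The module is installed in compiled form; this text tells all that it offers.
- The arm moves only by the tool send_rows, never from a script. Its argument "motion" is a list of rows, each a list of 3 entries, a list of its own where there are three numbers: the turn, a rotation vector about the tool's x, y, z in units of 45 degrees (1.0 is 45 degrees), then the shift along the tool's x, y, z in units of 200 mm (1.0 is 200 mm), then the opening in per cent of the stroke, from 0 (shut) to 100 (fully open). A call has 1 to 5 rows; each row is the pose to reach, as a shift and turn from the pose commanded when the call began, along the tool's axes at that moment; what a row does not reach only later rows make up. A row lasts 1/10 s, in which the tool goes at most 50 mm and 8.59 degrees, less where a joint would pass 70% of its speed; a pose out of reach is approached as far as the arm can. A call with a number of a shift or a turn outside -1 to 1 is refused whole. A call with a gripper value outside its range is refused whole. The fingers move at their own pace and stop on an object; the grip force is fixed at half the most. Time passes only in rows, so rows that repeat a pose let the fingers close. It gives the time, the measured TCP pose, the force, the opening and the grip force at its end, in the units of the state.
- state(): the state, without advancing time (a new reading comes with each control period).
- vision.capture(name): name is "scene" or "top" or "wrist"; returns a dict with "image" (400x640x3 uint8, red, green, blue), "camera_matrix" (3x3 intrinsics, pixels), "position" and "attitude" of the camera in the world; the wrist camera has in their place "mount" (4x4, takes a point from camera to tool coordinates, whose origin is the TCP and whose axes are the flange's). Camera axes: x right, y up, looking along -z (the intrinsics and any distortion apply to the point x, -y, -z); pixel columns grow to the right and rows downward; lengths in m; the calibration is good to about 2 mm. A picture is of the moment at which its call begins: read the wrist's pose just before it. There is no depth.
- job_done(): hands the job in; it is judged then, once.
The state is a dict: "clock": time; "joint_positions": joint angles; "qd": joint speeds; "joint_efforts": joint torques, N m; "position": TCP position; "tool_rot": TCP orientation; "contact_force": force on the tool from outside, world axes, zero at the start; "ft_torque": the same for the moment, N m; "width": opening from 0.0 (shut) to 1.0 (fully open); "grip_force": force on a finger pad.
Only numpy, scipy, OpenCV 4.12 (cv2) and the standard library are available. Lean on these libraries where they do the work, as an engineer would, in place of code of your own. Each camera call takes 0.05 s, during which the arm holds its last target. There are 200 camera calls.

## Working session

There is one attempt and no reset: what is moved stays moved. The work goes in short steps, Python scripts to look and compute and a tool call to move; the robot and the scene stay as the last step left them, time stands still between calls to the robot, and variables do not carry over. Pictures are saved under pics/ and viewed, at most 10 in all, crops included, and the job is handed in when it is done.

Besides the shell and the picture viewer there is one more tool, called as name(argument=value, ...) on one line, values as JSON. send_rows: Moves the arm, as the interface text tells. Its arguments: {"type":"object","properties":{"motion":{"type":"array","items":{"type":"array"}}},"required":["motion"]}

```bash
mkdir -p pics; cat > h.py <<'E'
import numpy as np, cv2
from scipy.spatial.transform import Rotation as R
from workcell import state, vision, job_done
def rot(a):
    a=np.array(a,float)
    return a if a.shape==(3,3) else R.from_quat(a,scalar_first=True).as_matrix()
def snap(n,f):
    c=vision.capture(n); cv2.imwrite('pics/'+f,c['image'][:,:,::-1])
    np.savez('pics/'+f+'.npz',**{k:np.array(v) for k,v in c.items()}); return c
def ray(c,uv,z):
    K=np.array(c['camera_matrix']); d=np.linalg.inv(K)@[uv[0],uv[1],1]
    d=rot(c['attitude'])@(d*[1,-1,-1]); p=np.array(c['position']); return p+d*(z-p[2])/d[2]
def proj(c,P):
    q=rot(c['attitude']).T@(np.array(P)-np.array(c['position'])); q=q*[1,-1,-1]
    q=np.array(c['camera_matrix'])@q; return q[:2]/q[2]
E
python3 - <<'E'
from h import *
for n in('scene','top'):
    c=snap(n,n+'0.png'); print({k:v for k,v in c.items() if k!='image'})
print(state())
E
```

```text
{'camera_matrix': array([[416.87141648,   0.        , 317.30527281],
       [  0.        , 416.87141648, 198.93740317],
       [  0.        ,   0.        ,   1.        ]]), 'position': array([ 1.04858591, -0.5305587 ,  0.48175397]), 'attitude': array([0.81818118, 0.46467263, 0.17245634, 0.29140645])}
{'camera_matrix': array([[479.02084137,   0.        , 319.55825408],
       [  0.        , 479.02084137, 196.14072122],
       [  0.        ,   0.        ,   1.        ]]), 'position': array([0.36477191, 0.00225811, 1.16010899]), 'attitude': array([ 0.71645167,  0.08131651, -0.07862921, -0.68840546])}
{'clock': 0.1, 'joint_positions': array([ 1.16539066e+00,  3.51172913e-01,  1.65232281e+00, -1.99677304e-06,
        1.13915444e+00, -8.45937735e-02]), 'qd': array([ 0.00199053, -0.00133738, -0.00125262, -0.00109444, -0.00309169,
        0.00022165]), 'joint_efforts': array([-5.80646138e-04, -5.06828070e+01, -2.91875571e+01, -1.21303028e-04,
        2.61977017e-03,  1.52539656e-05]), 'position': array([0.17329185, 0.52167636, 0.23083162]), 'tool_rot': array([-1.27373211e-04,  1.59718519e-01,  9.87162456e-01, -5.13184921e-04]), 'contact_force': array([-0.31066812,  1.33492821, -0.28881917]), 'ft_torque': array([0.01299619, 0.04150911, 0.04017851]), 'grip_force': 0.0, 'width': 0.997845298300916}
```

View pics/top0.png

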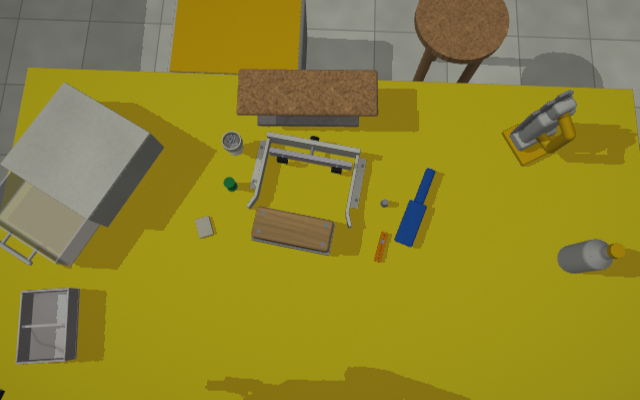

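View pics/scene0.png

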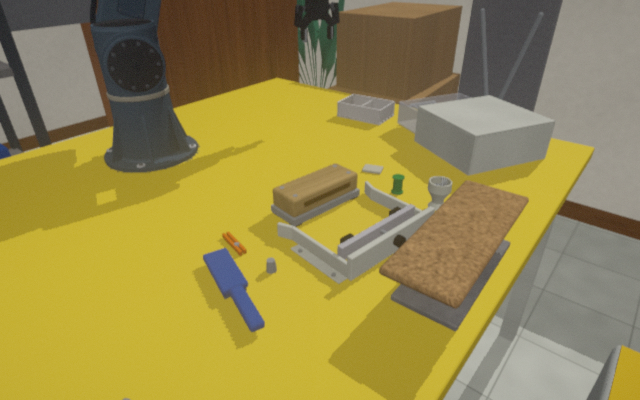

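The top view has the block near (292,230), left end slightly ahead, with the dock beyond it. The chalk (205,227), spool (230,184) and egg cup (232,143) are on the left. The thimble (385,203), peg (382,246) and brush (415,210) are on the right. A cork-topped stand is behind the dock. I'll enlarge this area.

```bash
python3 - <<'E'
from h import *
i=cv2.imread('pics/top0.png')[120:270,220:400]; cv2.imwrite('pics/crop0.png',cv2.resize(i,None,fx=4,fy=4,interpolation=cv2.INTER_CUBIC))
E
```

```text
(no output)
```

View pics/crop0.png

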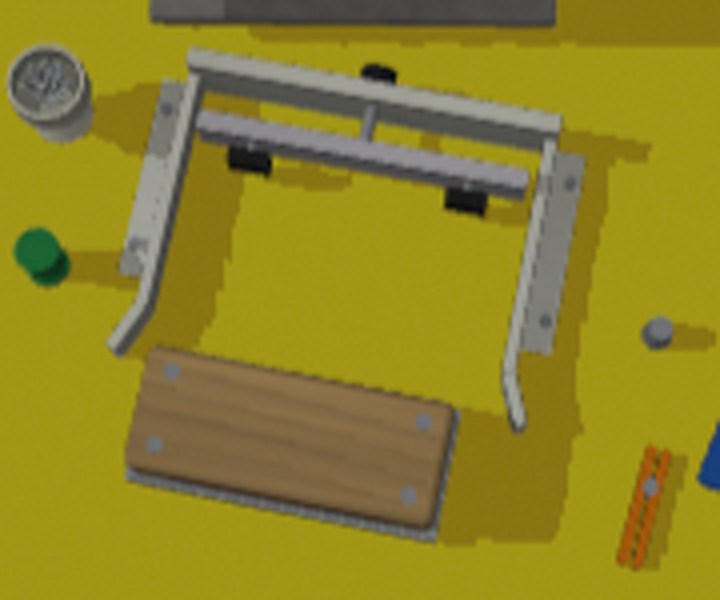

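```bash
cat >> h.py <<'E'
def load(f):
    d=np.load('pics/'+f+'.npz'); return {k:d[k] for k in d}
def cp(p,o=(220,120),s=4): return [(p[0]+.5)/s-.5+o[0],(p[1]+.5)/s-.5+o[1]]
E
python3 - <<'E'
from h import *
np.set_printoptions(precision=4,suppress=True)
c=load('top0.png'); W=lambda p,z: ray(c,cp(p),z)[:2]
T=np.array([W(p,.062) for p in[(150,347),(455,408),(432,527),(127,468)]])
S=np.array([W(p,.062) for p in[(172,372),(425,422),(408,495),(154,445)]])
print(T,'mid',T.mean(0),S.mean(0))
for Q in(T,S):
    y=Q[0]+Q[3]-Q[1]-Q[2]; x=Q[0]+Q[1]-Q[2]-Q[3]; print('yaw',np.arctan2(-y[0],y[1]),np.arctan2(x[1],x[0]),np.linalg.norm(x)/2,np.linalg.norm(y)/2)
for n,p,z in[('Lback',(199,80),.03),('Lfront',(152,300),.03),('Rback',(545,145),.03),('Rfront',(507,368),.03),('Ltip',(115,348),.03),('Rtip',(517,427),.03),('barL',(190,50),.03),('barR',(560,117),.03),('bufL',(249,175),.016),('bufR',(465,215),.016),('thim',(658,333),.023),('pegN',(630,565),.01),('pegF',(655,450),.01),('spool',(40,250),.04),('sole NL',(127,480),.02),('sole NR',(434,542),.02)]: print(n,W(p,z))
E
```

```text
[[ 0.5875  0.1566]
 [ 0.5585 -0.0229]
 [ 0.4889 -0.0121]
 [ 0.5158  0.1649]] mid [0.5377 0.0716] [0.5398 0.0724]
yaw -0.15582574153601575 -0.1350154622605074 0.07128855184054929 0.18047884271318007
yaw -0.1563530100547494 -0.18069897910135094 0.04380324365420171 0.15009103826114537
Lback [0.7645 0.1424]
Lfront [0.6231 0.1619]
Rback [ 0.7308 -0.0737]
Rfront [ 0.5897 -0.0541]
Ltip [0.5925 0.1821]
Rtip [ 0.5541 -0.061 ]
barL [0.784  0.1492]
barR [ 0.7494 -0.0826]
bufL [0.7084 0.1091]
bufR [ 0.688  -0.0261]
thim [ 0.6164 -0.1454]
pegN [ 0.4768 -0.1318]
pegF [ 0.5467 -0.146 ]
spool [0.649  0.2302]
sole NL [0.5144 0.1707]
sole NR [ 0.4847 -0.0141]
```

send_rows(motion=[[[0, 0, -0.22], [-1, -0.6, 0], 0], [[0, 0, -0.22], [-1, -0.6, 0], 0], [[0, 0, -0.22], [-1, -0.6, 0], 0], [[0, 0, -0.22], [-1, -0.6, 0], 0], [[0, 0, -0.22], [-1, -0.6, 0], 0]])

```text
clock: 0.6
position: [0.3265, 0.3428, 0.2312]
tool_rot: [-0.0, 0.074, 0.997, -0.0]
contact_force: [-0.5, 0.2, -0.4]
width: 0.145
grip_force: 0.0
```

```bash
cat >> h.py <<'E'
O=np.array([.654,.048]); YD=-.147
ux=np.array([np.cos(YD),np.sin(YD)]); uy=np.array([-ux[1],ux[0]])
def D(p): d=np.array(p)[:2]-O; return np.array([d@ux,d@uy])
def st():
    s=state(); r=rot(s['tool_rot']); f=s['contact_force']
    print('t %.2f'%s['clock'],'tcp dock mm',(D(s['position'])*1e3).round(1),'z',round(s['position'][2]*1e3,1),'tooly yaw-dock deg',np.degrees(np.arctan2(-r[0,1],r[1,1])-YD).round(2),'tilt',r[:2,2].round(4),'f',(f[:2]@ux).round(1),(f[:2]@uy).round(1),f[2].round(1),'w',round(s['width'],2))
E
python3 -c "
from h import *
st()"
```

```text
t 0.60 tcp dock mm [-367.1  243.7] z 231.2 tooly yaw-dock deg -0.11 tilt [-0.0001 -0.0004] f -0.6 0.1 -0.4 w 0.15
```

send_rows(motion=[[[0, 0, 0], [-0.9, -0.8, 0.6], 0], [[0, 0, 0], [-0.9, -0.8, 0.6], 0], [[0, 0, 0], [-0.9, -0.8, 0.6], 0], [[0, 0, 0], [-0.9, -0.8, 0.6], 0], [[0, 0, 0], [-0.9, -0.8, 0.6], 0]])

```text
clock: 1.1
position: [0.4697, 0.1716, 0.1189]
tool_rot: [-0.0, 0.074, 0.997, 0.0]
contact_force: [-0.5, 1.0, 0.0]
width: 0.0
grip_force: 0.0
```

send_rows(motion=[[[0, 0, 0], [0, 0, 0], 0]])

```text
clock: 1.2
position: [0.47, 0.1696, 0.1172]
tool_rot: [-0.002, 0.076, 0.997, -0.001]
contact_force: [0.5, 0.3, -0.7]
width: -0.004
grip_force: 0.0
```

```bash
python3 -c "
from h import *
st(); snap('wrist','w1.png')"
```

```text
t 1.20 tcp dock mm [-199.8   93.4] z 117.2 tooly yaw-dock deg -0.3 tilt [-0.0032 -0.0014] f 0.4 0.3 -0.7 w -0.0
```

View pics/w1.png

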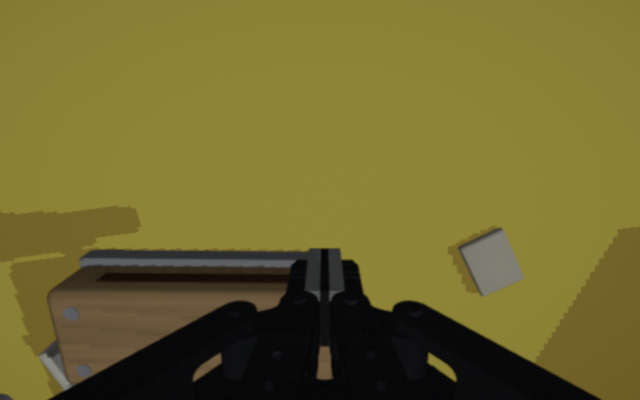

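The wrist view shows the shut fingertips at (323,260) just behind the block's near sole edge (row about 252). The slot in the body face is visible, and the chalk at (490,262) is well clear. Next I'll lower the hand.

send_rows(motion=[[[0, 0, 0], [0, -0.06, 0.2], 0], [[0, 0, 0], [0, -0.06, 0.4], 0], [[0, 0, 0], [0, -0.06, 0.52], 0], [[0, 0, 0], [0, -0.06, 0.52], 0], [[0, 0, 0], [-0.04, -0.06, 0.52], 0]])

```text
clock: 1.75
position: [0.4746, 0.161, 0.0166]
tool_rot: [-0.0, 0.073, 0.997, -0.0]
contact_force: [-0.0, 0.2, -0.1]
width: 0.0
grip_force: 0.0
```

```bash
python3 -c "
from h import *
st()"
```

```text
t 1.75 tcp dock mm [-194.1   85.5] z 16.6 tooly yaw-dock deg 0.01 tilt [-0.0007 -0.0001] f -0.0 0.2 -0.1 w 0.0
```

send_rows(motion=[[[0, 0, 0], [-0.02, 0, 0], 0], [[0, 0, 0], [-0.04, 0, 0], 0], [[0, 0, 0], [-0.06, 0, 0], 0], [[0, 0, 0], [-0.075, 0, 0], 0], [[0, 0, 0], [-0.09, 0, 0], 0]])

```text
clock: 2.25
position: [0.4931, 0.1576, 0.016]
tool_rot: [0.0, 0.074, 0.997, 0.0]
contact_force: [-0.8, 0.6, 0.5]
width: 0.004
grip_force: 0.0
```

send_rows(motion=[[[0, 0, 0], [-0.01, 0, 0], 0], [[0, 0, 0], [-0.02, 0, 0], 0], [[0, 0, 0], [-0.03, 0, 0], 0], [[0, 0, 0], [-0.04, 0, 0], 0], [[0, 0, 0], [-0.05, 0, 0], 0]])

```text
clock: 2.75
position: [0.5024, 0.1561, 0.0157]
tool_rot: [-0.001, 0.074, 0.997, -0.0]
contact_force: [-9.0, 3.4, 3.3]
width: 0.003
grip_force: 4.5
```

```bash
python3 -c "
from h import *
st()"
```

```text
t 2.75 tcp dock mm [-165.8   84.7] z 15.7 tooly yaw-dock deg -0.06 tilt [-0.0012 -0.0001] f -9.4 2.1 3.3 w 0.0
```

send_rows(motion=[[[0, 0, 0], [-0.015, 0, 0], 0], [[0, 0, 0], [-0.03, 0, 0], 0], [[0, 0, 0], [-0.045, 0, 0], 0], [[0, 0, 0], [-0.06, 0, 0], 0], [[0, 0, 0], [-0.075, 0, 0], 0]])

```text
clock: 3.25
position: [0.5154, 0.1541, 0.0153]
tool_rot: [-0.002, 0.074, 0.997, -0.0]
contact_force: [-10.5, 5.1, 4.1]
width: 0.003
grip_force: 0.4
```

send_rows(motion=[[[0, 0, 0], [-0.015, 0, 0], 0], [[0, 0, 0], [-0.03, 0, 0], 0], [[0, 0, 0], [-0.045, 0, 0], 0], [[0, 0, 0], [-0.06, 0, 0], 0], [[0, 0, 0], [-0.075, 0, 0], 0]])

```text
clock: 3.75
position: [0.5301, 0.1519, 0.0152]
tool_rot: [-0.003, 0.074, 0.997, -0.0]
contact_force: [-11.7, 3.2, 4.1]
width: -0.007
grip_force: 0.0
```

```bash
cat >> h.py <<'E'
def blk(f,g0=None,show=False):
    """fit block pose by beech colour mask rendered against the top view"""
    from scipy.optimize import minimize
    c=snap('top',f); im=c['image'].astype(int)
    hsv=cv2.cvtColor(c['image'],cv2.COLOR_RGB2HSV)
    np.save('pics/hsv.npy',hsv); return c
E
python3 - <<'E'
from h import *
st(); c=blk('top1.png'); h=np.load('pics/hsv.npy'); c0=load('top0.png')
h0=cv2.cvtColor(c0['image'],cv2.COLOR_RGB2HSV)
for p in[(290,440),(200,400),(350,470),(300,300),(520,480),(280,500),(40,250)]:
    u=np.round(cp(p)).astype(int); print(p,h0[u[1],u[0]])
cv2.imwrite('pics/crop1.png',cv2.resize(cv2.imread('pics/top1.png')[120:270,220:400],None,fx=4,fy=4,interpolation=cv2.INTER_CUBIC))
E
```

```text
t 3.75 tcp dock mm [-137.8   84.6] z 15.2 tooly yaw-dock deg -0.09 tilt [-0.0054 -0.0002] f -12.0 1.4 4.1 w -0.01
(290, 440) [ 17 121 116]
(200, 400) [ 18 122 128]
(350, 470) [ 18 119 126]
(300, 300) [ 27 220 162]
(520, 480) [ 25 227 136]
(280, 500) [ 8 42 73]
(40, 250) [ 69 188  99]
```

View pics/crop1.png

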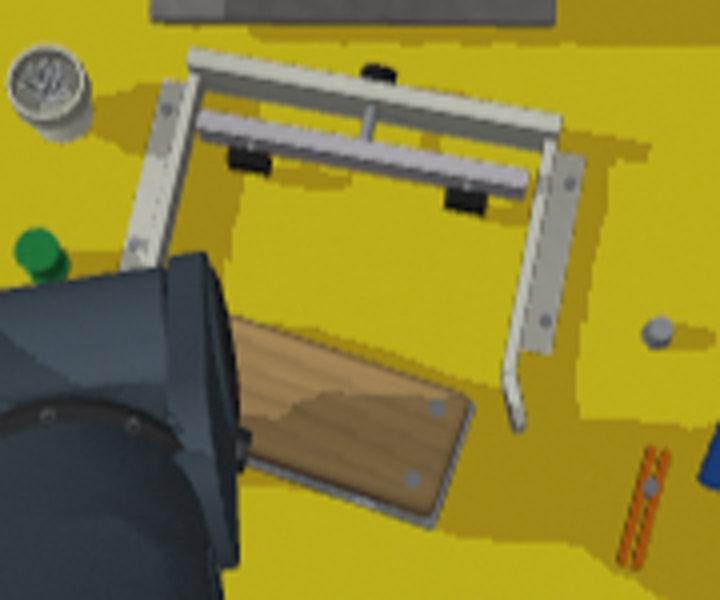

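The block's left end has swung ahead. The right rivets are at (437,408) and (412,480), and the arm hides the left part. I'll write an automatic fit that tolerates the arm covering the block.

```bash
cat > fit.py <<'E'
from h import *
from scipy.optimize import minimize
U=4; X0,X1,Y0,Y1=225,372,140,275
def hull(c,p):
    a=p[2]; r=np.array([[np.cos(a),-np.sin(a)],[np.sin(a),np.cos(a)]])
    P=[[*(r@[sx*.037,sy*.092]+p[:2]),z] for sx in(1,-1) for sy in(1,-1) for z in(.02,.062)]
    q=np.array([proj(c,x) for x in P]); q=(q-[X0,Y0]+.5)*U
    m=np.zeros(((Y1-Y0)*U,(X1-X0)*U),np.uint8)
    cv2.fillConvexPoly(m,cv2.convexHull(np.round(q*16).astype(np.int32)),255,shift=4)
    return cv2.resize(m,None,fx=1/U,fy=1/U,interpolation=cv2.INTER_AREA)/255.
def fit(c,g):
    h=cv2.cvtColor(np.ascontiguousarray(c['image']),cv2.COLOR_RGB2HSV)[Y0:Y1,X0:X1].astype(int)
    b=(h[...,0]>=11)&(h[...,0]<=22)&(h[...,1]>=80)&(h[...,1]<=175)&(h[...,2]>50)
    y=(h[...,0]>=23)&(h[...,0]<=32)&(h[...,1]>175)
    n,l,s,_=cv2.connectedComponentsWithStats(b.astype(np.uint8)); b=l==1+np.argmax(s[1:,4])
    f=lambda p:(lambda m:(m[y]).sum()+(1-m[b]).sum())(hull(c,p))
    best=None
    for da in(-.1,0,.1):
        r=minimize(f,np.array(g)+[0,0,da],method='Nelder-Mead',options=dict(initial_simplex=np.array(g)+[0,0,da]+np.array([[0,0,0],[.02,0,0],[0,.02,0],[0,0,.1]]),xatol=2e-5,fatol=.01,maxiter=300))
        if best is None or r.fun<best.fun: best=r
    p=best.x; d=D(p); th=p[2]-YD
    print('block dock mm',(d*1e3).round(1),'swing deg (left ahead +) %.1f'%-np.degrees(th),'cost %.1f'%best.fun,'beech',b.sum())
    for n,s in(('L',1),('R',-1)):
        q=d+np.array([[np.cos(th),-np.sin(th)],[np.sin(th),np.cos(th)]])@[-.040,s*.08]; print(' near pt',n,(q*1e3).round(1))
    return p
def look(f,g=None):
    try: g=np.load('pose.npy') if g is None else g
    except OSError: g=[.539,.072,-.155]
    st(); p=fit(snap('top',f),g); np.save('pose.npy',p); return p
E
python3 - <<'E'
from fit import *
p=fit(load('top0.png'),[.539,.072,-.155]);print(p)
p=fit(load('top1.png'),p);print(p); np.save('pose.npy',p)
E
```

```text
block dock mm [-117.8    6.4] swing deg (left ahead +) 0.8 cost 18.5 beech 2431
 near pt L [-156.7   87. ]
 near pt R [-159.  -73.]
[ 0.53838068  0.07159849 -0.16112411]
block dock mm [-98.1   4.2] swing deg (left ahead +) 8.5 cost 12.9 beech 1777
 near pt L [-125.8   89.3]
 near pt R [-149.5  -68.9]
[ 0.55756138  0.06655486 -0.29596737]
```

send_rows(motion=[[[0, 0, 0], [-0.015, 0, 0], 0], [[0, 0, 0], [-0.03, 0, 0], 0], [[0, 0, 0], [-0.04, 0, 0], 0], [[0, 0, 0], [-0.04, 0, 0], 0], [[0, 0, 0], [-0.03, 0, 0], 0]])

```text
clock: 4.3
position: [0.538, 0.1509, 0.0156]
tool_rot: [-0.0, 0.074, 0.997, -0.0]
contact_force: [-0.2, 0.6, 0.0]
width: -0.005
grip_force: 0.0
```

send_rows(motion=[[[0, 0, 0], [0.05, 0, 0], 0], [[0, 0, 0], [0.2, 0, 0.01], 0], [[0, 0, 0], [0.25, -0.2, 0.01], 0], [[0, 0, 0], [0.25, -0.45, 0.01], 0], [[0, 0, 0], [0.25, -0.7, 0.01], 0]])

```text
clock: 4.8
position: [0.4672, 0.0188, 0.014]
tool_rot: [0.0, 0.073, 0.997, -0.0]
contact_force: [1.2, -1.3, 0.2]
width: 0.0
grip_force: 0.0
```

send_rows(motion=[[[0, 0, 0], [0, -0.08, 0], 0], [[0, 0, 0], [0, -0.08, 0], 0]])

```text
clock: 5.0
position: [0.4653, 0.0022, 0.014]
tool_rot: [0.0, 0.075, 0.997, -0.0]
contact_force: [-0.2, -0.4, 0.3]
width: 0.003
grip_force: 0.0
```

```bash
python3 -c "
from fit import *
look('top2.png')"
```

```text
t 5.00 tcp dock mm [-180.  -73.] z 14.0 tooly yaw-dock deg -0.24 tilt [ 0.0002 -0.0001] f -0.1 -0.5 0.3 w 0.0
block dock mm [-92.1   1.5] swing deg (left ahead +) 10.5 cost 24.7 beech 1772
 near pt L [-116.8   87.4]
 near pt R [-146.1  -69.9]
```

send_rows(motion=[[[0, 0, 0], [-0.03, 0, 0], 0], [[0, 0, 0], [-0.06, 0, 0], 0], [[0, 0, 0], [-0.08, 0, 0], 0], [[0, 0, 0], [-0.09, 0, 0], 0], [[0, 0, 0], [-0.1, 0, 0], 0]])

```text
clock: 5.55
position: [0.4857, 0.0013, 0.0137]
tool_rot: [-0.0, 0.074, 0.997, 0.0]
contact_force: [-0.3, -0.3, 0.8]
width: 0.001
grip_force: 0.0
```

send_rows(motion=[[[0, 0, 0], [-0.01, 0, 0], 0], [[0, 0, 0], [-0.025, 0, 0], 0], [[0, 0, 0], [-0.04, 0, 0], 0], [[0, 0, 0], [-0.055, 0, 0], 0], [[0, 0, 0], [-0.07, 0, 0], 0]])

```text
clock: 6.05
position: [0.4973, -0.001, 0.0131]
tool_rot: [-0.003, 0.074, 0.997, 0.0]
contact_force: [-8.3, -0.5, 0.2]
width: 0.002
grip_force: 0.3
```

send_rows(motion=[[[0, 0, 0], [-0.015, 0, 0], 0], [[0, 0, 0], [-0.03, 0, 0], 0], [[0, 0, 0], [-0.045, 0, 0], 0], [[0, 0, 0], [-0.06, 0, 0], 0], [[0, 0, 0], [-0.075, 0, 0], 0]])

```text
clock: 6.55
position: [0.512, -0.0033, 0.013]
tool_rot: [-0.003, 0.074, 0.997, -0.0]
contact_force: [-8.4, -1.5, 0.7]
width: 0.001
grip_force: 1.6
```

```bash
python3 -c "
from fit import *
look('top3.png')"
```

```text
t 6.55 tcp dock mm [-132.9  -71.5] z 13.0 tooly yaw-dock deg -0.07 tilt [-0.0056  0.0004] f -8.1 -2.8 0.7 w 0.0
block dock mm [-79.4   4.2] swing deg (left ahead +) 3.3 cost 14.3 beech 997
 near pt L [-114.8   86.4]
 near pt R [-123.9  -73.4]
```

send_rows(motion=[[[0, 0, 0], [-0.02, 0, 0], 0], [[0, 0, 0], [-0.04, 0, 0], 0], [[0, 0, 0], [-0.06, 0, 0], 0], [[0, 0, 0], [-0.08, 0, 0], 0], [[0, 0, 0], [-0.1, 0, 0], 0]])

```text
clock: 7.1
position: [0.5316, -0.0063, 0.0129]
tool_rot: [-0.003, 0.074, 0.997, -0.0]
contact_force: [-9.6, -1.9, 1.1]
width: -0.002
grip_force: 0.0
```

send_rows(motion=[[[0, 0, 0], [-0.02, 0, 0], 0], [[0, 0, 0], [-0.04, 0, 0], 0], [[0, 0, 0], [-0.055, 0, 0], 0], [[0, 0, 0], [-0.07, 0, 0], 0], [[0, 0, 0], [-0.08, 0, 0], 0]])

```text
clock: 7.6
position: [0.5476, -0.0087, 0.0129]
tool_rot: [-0.003, 0.074, 0.997, -0.0]
contact_force: [-10.6, -2.6, 1.2]
width: 0.001
grip_force: 0.0
```

```bash
python3 -c "
from fit import *
look('top4.png')"
```

```text
t 7.60 tcp dock mm [-96.9 -71.7] z 12.9 tooly yaw-dock deg -0.03 tilt [-0.0057  0.0002] f -10.1 -4.1 1.2 w 0.0
block dock mm [-54.6  10. ] swing deg (left ahead +) -6.6 cost 11.3 beech 1054
 near pt L [-103.6   84.8]
 near pt R [-85.1 -74.1]
```

send_rows(motion=[[[0, 0, 0], [-0.015, -0.01, 0], 0], [[0, 0, 0], [-0.03, -0.02, 0], 0], [[0, 0, 0], [-0.04, -0.025, 0], 0], [[0, 0, 0], [-0.05, -0.03, 0], 0]])

```text
clock: 8.05
position: [0.5566, -0.0156, 0.0131]
tool_rot: [-0.003, 0.074, 0.997, 0.0]
contact_force: [-11.0, 3.7, 3.7]
width: 0.003
grip_force: 0.0
```

```bash
python3 -c "
from fit import *
look('top5.png')"
```

```text
t 8.05 tcp dock mm [-87.1 -77.2] z 13.1 tooly yaw-dock deg -0.02 tilt [-0.0058  0.0008] f -11.4 2.1 3.7 w 0.0
block dock mm [-48.8   8.7] swing deg (left ahead +) -8.8 cost 6.7 beech 1135
 near pt L [-100.6   81.6]
 near pt R [-76.  -76.5]
```

send_rows(motion=[[[0, 0, 0], [-0.015, -0.005, 0], 0], [[0, 0, 0], [-0.025, -0.01, 0], 0], [[0, 0, 0], [-0.03, -0.015, 0], 0], [[0, 0, 0], [-0.03, -0.015, 0], 0], [[0, 0, 0], [-0.03, -0.015, 0], 0]])

```text
clock: 8.6
position: [0.5622, -0.0198, 0.013]
tool_rot: [-0.003, 0.074, 0.997, -0.0]
contact_force: [-9.1, -0.5, 1.0]
width: -0.001
grip_force: 0.0
```

send_rows(motion=[[[0, 0, 0], [0.04, 0, 0], 0], [[0, 0, 0], [0.2, 0, 0], 0], [[0, 0, 0], [0.25, 0.2, 0], 0], [[0, 0, 0], [0.25, 0.45, 0], 0], [[0, 0, 0], [0.25, 0.7, 0], 0]])

```text
clock: 9.1
position: [0.5355, 0.1273, 0.0141]
tool_rot: [0.0, 0.075, 0.997, 0.0]
contact_force: [1.3, -0.6, -0.2]
width: -0.003
grip_force: 0.0
```

send_rows(motion=[[[0, 0, 0], [0, 0.08, 0], 0], [[0, 0, 0], [0, 0.08, 0], 0]])

```text
clock: 9.3
position: [0.538, 0.1437, 0.0139]
tool_rot: [0.0, 0.072, 0.997, 0.0]
contact_force: [-0.3, 0.0, 0.0]
width: 0.001
grip_force: 0.0
```

```bash
python3 -c "
from fit import *
look('top6.png')"
```

```text
t 9.30 tcp dock mm [-128.8   77.7] z 13.9 tooly yaw-dock deg 0.11 tilt [0.0009 0.0003] f -0.3 -0.0 0.0 w 0.0
block dock mm [-44.4   9.5] swing deg (left ahead +) -11.1 cost 1.8 beech 1693
 near pt L [-99.1  80.3]
 near pt R [-68.2 -76.7]
```

send_rows(motion=[[[0, 0, 0], [-0.03, 0, 0], 0], [[0, 0, 0], [-0.055, 0, 0], 0], [[0, 0, 0], [-0.07, 0, 0], 0], [[0, 0, 0], [-0.08, 0, 0], 0], [[0, 0, 0], [-0.09, 0, 0], 0]])

```text
clock: 9.85
position: [0.5559, 0.1387, 0.0138]
tool_rot: [-0.0, 0.074, 0.997, -0.0]
contact_force: [-0.5, -0.2, -0.6]
width: -0.001
grip_force: 0.0
```

send_rows(motion=[[[0, 0, 0], [-0.015, 0, 0], 0], [[0, 0, 0], [-0.03, 0, 0], 0], [[0, 0, 0], [-0.045, 0, 0], 0], [[0, 0, 0], [-0.06, 0, 0], 0], [[0, 0, 0], [-0.075, 0, 0], 0]])

```text
clock: 10.35
position: [0.5687, 0.1371, 0.0131]
tool_rot: [-0.002, 0.074, 0.997, -0.0]
contact_force: [-9.1, 3.7, 1.7]
width: -0.004
grip_force: 0.5
```

send_rows(motion=[[[0, 0, 0], [-0.02, 0, 0], 0], [[0, 0, 0], [-0.04, 0, 0], 0], [[0, 0, 0], [-0.06, 0, 0], 0], [[0, 0, 0], [-0.075, 0, 0], 0], [[0, 0, 0], [-0.09, 0, 0], 0]])

```text
clock: 10.85
position: [0.5865, 0.1346, 0.013]
tool_rot: [-0.002, 0.074, 0.997, -0.0]
contact_force: [-8.3, 3.4, 1.8]
width: 0.001
grip_force: 2.7
```

```bash
python3 -c "
from fit import *
look('top7.png')"
```

```text
t 10.85 tcp dock mm [-79.5  75.8] z 13.0 tooly yaw-dock deg -0.04 tilt [-0.0049  0.0001] f -8.7 2.1 1.8 w 0.0
block dock mm [-28.1   5.9] swing deg (left ahead +) -2.0 cost 5.4 beech 1535
 near pt L [-70.9  84.5]
 near pt R [-65.3 -75.4]
```

send_rows(motion=[[[0, 0, 0], [-0.02, 0, 0], 0], [[0, 0, 0], [-0.04, 0, 0], 0], [[0, 0, 0], [-0.06, 0, 0], 0], [[0, 0, 0], [-0.075, 0, 0], 0], [[0, 0, 0], [-0.09, 0, 0], 0]])

```text
clock: 11.4
position: [0.604, 0.132, 0.0129]
tool_rot: [-0.003, 0.074, 0.997, -0.0]
contact_force: [-9.6, 3.7, 2.0]
width: 0.003
grip_force: 0.1
```

send_rows(motion=[[[0, 0, 0], [-0.015, 0, 0], 0], [[0, 0, 0], [-0.03, 0, 0], 0], [[0, 0, 0], [-0.04, 0, 0], 0]])

```text
clock: 11.7
position: [0.6121, 0.1309, 0.0129]
tool_rot: [-0.003, 0.074, 0.997, -0.0]
contact_force: [-9.8, 3.9, 1.6]
width: 0.001
grip_force: 0.0
```

```bash
python3 -c "
from fit import *
look('top8.png')"
```

```text
t 11.70 tcp dock mm [-53.6  75.8] z 12.9 tooly yaw-dock deg -0.07 tilt [-0.0051  0.0003] f -10.2 2.5 1.6 w 0.0
block dock mm [-9.6  2.3] swing deg (left ahead +) 5.0 cost 6.5 beech 1560
 near pt L [-42.4  85.5]
 near pt R [-56.4 -73.9]
```

send_rows(motion=[[[0, 0, 0], [-0.01, 0, 0], 0], [[0, 0, 0], [-0.02, 0, 0], 0], [[0, 0, 0], [-0.025, 0, 0], 0], [[0, 0, 0], [-0.03, 0, 0], 0], [[0, 0, 0], [-0.03, 0, 0], 0]])

```text
clock: 12.25
position: [0.6181, 0.13, 0.013]
tool_rot: [-0.002, 0.074, 0.997, -0.0]
contact_force: [-8.6, 4.5, 0.5]
width: 0.001
grip_force: 0.0
```

send_rows(motion=[[[0, 0, 0], [0.04, 0, 0], 0], [[0, 0, 0], [0.2, 0, 0], 0], [[0, 0, 0], [0.22, -0.2, 0], 0], [[0, 0, 0], [0.22, -0.45, 0], 0], [[0, 0, 0], [0.22, -0.7, 0], 0]])

```text
clock: 12.75
position: [0.5553, -0.0035, 0.0141]
tool_rot: [0.0, 0.073, 0.997, -0.0]
contact_force: [1.2, -0.4, -0.4]
width: 0.003
grip_force: 0.0
```

send_rows(motion=[[[0, 0, 0], [0, -0.06, 0], 0], [[0, 0, 0], [0, -0.06, 0], 0]])

```text
clock: 12.95
position: [0.554, -0.0159, 0.014]
tool_rot: [0.0, 0.075, 0.997, -0.0]
contact_force: [-0.1, 0.1, -0.0]
width: -0.002
grip_force: 0.0
```

```bash
python3 -c "
from fit import *
look('top9.png')
cv2.imwrite('pics/crop9.png',cv2.resize(cv2.imread('pics/top9.png')[130:230,235:370],None,fx=5.5,fy=5.5,interpolation=cv2.INTER_CUBIC))"
```

```text
t 12.95 tcp dock mm [-89.6 -77.8] z 14.0 tooly yaw-dock deg -0.21 tilt [ 0.0004 -0.0001] f -0.1 0.1 -0.0 w -0.0
block dock mm [-4.8 -0.6] swing deg (left ahead +) 6.5 cost 28.0 beech 1311
 near pt L [-35.5  83.4]
 near pt R [-53.6 -75.6]
```

View pics/crop9.png

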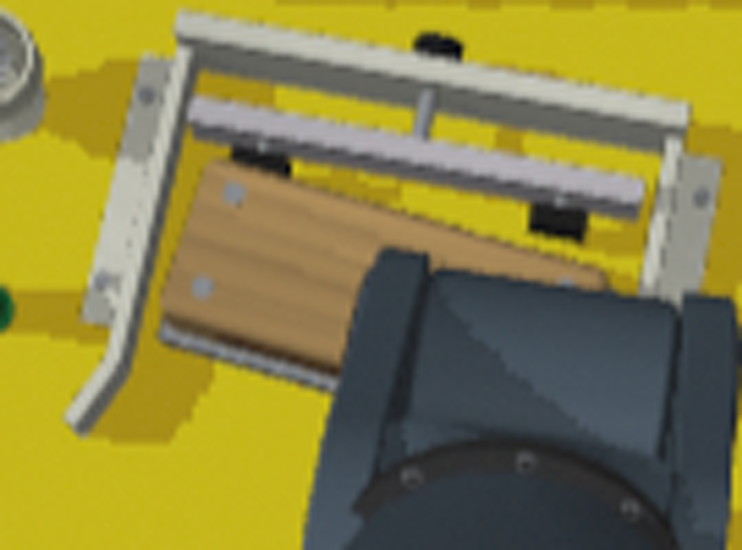

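The left front of the block is almost at the left buffer (260,165). The right buffer (557,220) still has a gap, and the block's left side clears the rail. Next I'll push the right corner.

send_rows(motion=[[[0, 0, 0], [-0.04, 0.01, 0], 0], [[0, 0, 0], [-0.07, 0.01, 0], 0], [[0, 0, 0], [-0.085, 0.01, 0], 0], [[0, 0, 0], [-0.1, 0.01, 0], 0], [[0, 0, 0], [-0.11, 0.01, 0], 0]])

```text
clock: 13.5
position: [0.5764, -0.0153, 0.0137]
tool_rot: [-0.0, 0.074, 0.997, -0.0]
contact_force: [0.3, -0.9, 0.3]
width: 0.002
grip_force: 0.0
```

send_rows(motion=[[[0, 0, 0], [-0.015, 0, 0], 0], [[0, 0, 0], [-0.03, 0, 0], 0], [[0, 0, 0], [-0.045, 0, 0], 0], [[0, 0, 0], [-0.06, 0, 0], 0], [[0, 0, 0], [-0.07, 0, 0], 0]])

```text
clock: 14.0
position: [0.5881, -0.0177, 0.0131]
tool_rot: [-0.003, 0.074, 0.997, -0.0]
contact_force: [-10.9, -1.7, 3.6]
width: 0.0
grip_force: 1.5
```

```bash
python3 -c "
from fit import *
look('top10.png')"
```

```text
t 14.00 tcp dock mm [-55.6 -74.6] z 13.1 tooly yaw-dock deg -0.07 tilt [-0.0052  0.0003] f -10.5 -3.2 3.6 w 0.0
block dock mm [-1.2 -0. ] swing deg (left ahead +) 4.6 cost 16.9 beech 978
 near pt L [-34.7  82.9]
 near pt R [-47.4 -76.6]
```

send_rows(motion=[[[0, 0, 0], [-0.01, 0, 0], 0], [[0, 0, 0], [-0.02, 0, 0], 0], [[0, 0, 0], [-0.03, 0, 0], 0], [[0, 0, 0], [-0.04, 0, 0], 0], [[0, 0, 0], [-0.05, 0, 0], 0]])

```text
clock: 14.55
position: [0.5975, -0.0193, 0.013]
tool_rot: [-0.003, 0.074, 0.997, -0.0]
contact_force: [-10.0, -4.1, 3.8]
width: -0.001
grip_force: 4.8
```

```bash
python3 -c "
from fit import *
look('top11.png')"
```

```text
t 14.55 tcp dock mm [-46.  -74.9] z 13.0 tooly yaw-dock deg -0.06 tilt [-0.0063  0.0001] f -9.3 -5.5 3.8 w -0.0
block dock mm [4.  1.7] swing deg (left ahead +) 1.5 cost 16.5 beech 1007
 near pt L [-33.9  82.7]
 near pt R [-38.  -77.3]
```

send_rows(motion=[[[0, 0, 0], [-0.005, 0, 0], 0], [[0, 0, 0], [-0.01, 0, 0], 0]])

```text
clock: 14.8
position: [0.5991, -0.0197, 0.013]
tool_rot: [-0.004, 0.074, 0.997, -0.0]
contact_force: [-13.3, -3.2, 5.6]
width: 0.002
grip_force: 6.0
```

```bash
python3 - <<'E'
from fit import *
look('top12.png')
c=snap('scene','sc12.png')
i=c['image'][:,:,::-1][150:290,260:450]
cv2.imwrite('pics/crop12.png',cv2.resize(i,None,fx=4,fy=4,interpolation=cv2.INTER_CUBIC))
E
```

```text
t 14.80 tcp dock mm [-44.4 -75. ] z 13.0 tooly yaw-dock deg -0.06 tilt [-0.0071  0.0001] f -12.7 -5.1 5.6 w 0.0
block dock mm [5.  2.1] swing deg (left ahead +) 0.8 cost 17.2 beech 1010
 near pt L [-33.9  82.6]
 near pt R [-36.1 -77.4]
```

View pics/crop12.png

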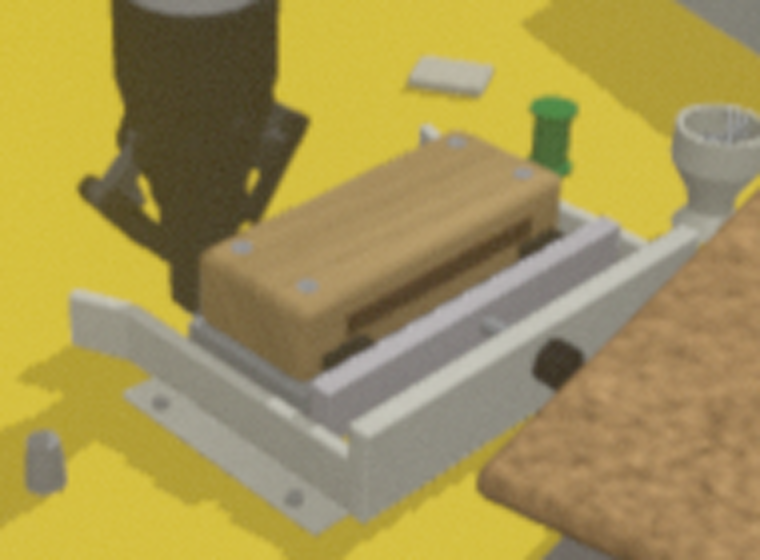

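The block's front now appears to reach both buffers at (350,352) and (540,243). I can't measure the compression from this view, so I'll feel for it with small steps.

send_rows(motion=[[[0, 0, 0], [-0.0025, 0, 0], 0], [[0, 0, 0], [-0.005, 0, 0], 0]])

```text
clock: 15.1
position: [0.5997, -0.0198, 0.013]
tool_rot: [-0.004, 0.074, 0.997, -0.0]
contact_force: [-15.9, -2.0, 7.1]
width: 0.003
grip_force: 6.3
```

```bash
python3 -c "
from fit import *
look('top13.png')"
```

```text
t 15.10 tcp dock mm [-43.7 -75. ] z 13.0 tooly yaw-dock deg -0.06 tilt [-0.0079  0.0002] f -15.4 -4.3 7.1 w 0.0
block dock mm [5.2 2.2] swing deg (left ahead +) 0.7 cost 18.2 beech 1014
 near pt L [-33.8  82.7]
 near pt R [-35.7 -77.3]
```

send_rows(motion=[[[0, 0, 0], [0.04, 0, 0], 0], [[0, 0, 0], [0.18, 0, 0], 0], [[0, 0, 0], [0.18, 0.25, 0], 0], [[0, 0, 0], [0.18, 0.5, 0], 0], [[0, 0, 0], [0.18, 0.75, 0], 0]])

```text
clock: 15.65
position: [0.5896, 0.1357, 0.0141]
tool_rot: [0.001, 0.074, 0.997, 0.0]
contact_force: [1.0, -1.3, 0.2]
width: 0.002
grip_force: 0.0
```

send_rows(motion=[[[0, 0, 0], [-0.04, 0.03, 0], 0], [[0, 0, 0], [-0.08, 0.03, 0], 0], [[0, 0, 0], [-0.1, 0.03, 0], 0], [[0, 0, 0], [-0.1, 0.03, 0], 0]])

```text
clock: 16.05
position: [0.6106, 0.1355, 0.0137]
tool_rot: [0.0, 0.075, 0.997, -0.0]
contact_force: [0.2, -0.5, -0.2]
width: -0.002
grip_force: 0.0
```

```bash
python3 -c "
from fit import *
look('top14.png')"
```

```text
t 16.05 tcp dock mm [-55.8  80.2] z 13.7 tooly yaw-dock deg -0.17 tilt [ 0.0002 -0.0001] f 0.3 -0.4 -0.2 w -0.0
block dock mm [5.2 3.5] swing deg (left ahead +) -0.5 cost 13.5 beech 1669
 near pt L [-35.4  83.1]
 near pt R [-34.1 -76.9]
```

send_rows(motion=[[[0, 0, 0], [-0.015, 0, 0], 0], [[0, 0, 0], [-0.03, 0, 0], 0], [[0, 0, 0], [-0.04, 0, 0], 0], [[0, 0, 0], [-0.045, 0, 0], 0], [[0, 0, 0], [-0.05, 0, 0], 0]])

```text
clock: 16.6
position: [0.62, 0.1356, 0.0138]
tool_rot: [-0.0, 0.074, 0.997, -0.0]
contact_force: [0.0, -0.5, -0.5]
width: 0.003
grip_force: 0.0
```

```bash
python3 -c "
from fit import *
st()"
```

```text
t 16.60 tcp dock mm [-46.5  81.7] z 13.8 tooly yaw-dock deg -0.06 tilt [-0.0001 -0.    ] f 0.1 -0.5 -0.5 w 0.0
```

send_rows(motion=[[[0, 0, 0], [-0.005, 0, 0], 0], [[0, 0, 0], [-0.01, 0, 0], 0], [[0, 0, 0], [-0.015, 0, 0], 0]])

```text
clock: 16.9
position: [0.6229, 0.1352, 0.0138]
tool_rot: [-0.0, 0.074, 0.997, -0.0]
contact_force: [-0.7, 1.5, 0.4]
width: 0.003
grip_force: 1.3
```

```bash
python3 -c "
from fit import *
st()"
```

```text
t 16.90 tcp dock mm [-43.5  81.7] z 13.8 tooly yaw-dock deg -0.05 tilt [-0.0001 -0.    ] f -0.9 1.4 0.4 w 0.0
```

send_rows(motion=[[[0, 0, 0], [-0.005, 0, 0], 0], [[0, 0, 0], [-0.01, 0, 0], 0]])

```text
clock: 17.1
position: [0.6231, 0.1351, 0.0136]
tool_rot: [-0.002, 0.074, 0.997, -0.0]
contact_force: [-12.7, 2.8, 10.5]
width: 0.003
grip_force: 6.9
```

```bash
python3 -c "
from fit import *
st()"
```

```text
t 17.10 tcp dock mm [-43.3  81.7] z 13.6 tooly yaw-dock deg -0.06 tilt [-0.0045 -0.    ] f -13.0 0.9 10.5 w 0.0
```

send_rows(motion=[[[0, 0, 0], [0, 0, -0.005], 0], [[0, 0, 0], [-0.0025, 0, -0.008], 0]])

```text
clock: 17.3
position: [0.6234, 0.135, 0.0143]
tool_rot: [-0.002, 0.074, 0.997, -0.0]
contact_force: [-4.7, 2.9, -4.4]
width: -0.004
grip_force: 3.1
```

```bash
python3 -c "
from fit import *
st()"
```

```text
t 17.30 tcp dock mm [-43.   81.6] z 14.3 tooly yaw-dock deg -0.05 tilt [-0.0048 -0.0001] f -5.1 2.2 -4.4 w -0.0
```

send_rows(motion=[[[0, 0, 0], [-0.0025, 0, 0], 0], [[0, 0, 0], [-0.005, 0, 0], 0]])

```text
clock: 17.5
position: [0.6239, 0.135, 0.0142]
tool_rot: [-0.003, 0.074, 0.997, -0.0]
contact_force: [-9.4, 3.2, -0.5]
width: -0.001
grip_force: 4.8
```

```bash
python3 -c "
from fit import *
look('top15.png')"
```

```text
t 17.50 tcp dock mm [-42.5  81.7] z 14.2 tooly yaw-dock deg -0.05 tilt [-0.0061 -0.0001] f -9.7 1.8 -0.5 w -0.0
block dock mm [5.5 3.7] swing deg (left ahead +) -0.1 cost 12.2 beech 1629
 near pt L [-34.6  83.6]
 near pt R [-34.3 -76.4]
```

send_rows(motion=[[[0, 0, 0], [-0.0025, 0, -0.001], 0], [[0, 0, 0], [-0.005, 0, -0.002], 0]])

```text
clock: 17.75
position: [0.6249, 0.135, 0.0144]
tool_rot: [-0.003, 0.074, 0.997, -0.0]
contact_force: [-7.5, 3.9, -5.4]
width: 0.002
grip_force: 3.7
```

```bash
python3 -c "
from fit import *
look('top16.png')"
```

```text
t 17.75 tcp dock mm [-41.5  81.8] z 14.4 tooly yaw-dock deg -0.05 tilt [-0.006   0.0001] f -8.0 2.7 -5.4 w 0.0
block dock mm [6.2 3.6] swing deg (left ahead +) 0.5 cost 13.9 beech 1633
 near pt L [-33.1  83.9]
 near pt R [-34.5 -76.1]
```

send_rows(motion=[[[0, 0, 0], [-0.0025, 0, 0], 0], [[0, 0, 0], [-0.005, 0, 0], 0]])

```text
clock: 18.0
position: [0.6252, 0.135, 0.0143]
tool_rot: [-0.004, 0.074, 0.997, -0.0]
contact_force: [-13.9, 4.7, 0.7]
width: -0.003
grip_force: 4.0
```

```bash
python3 -c "
from fit import *
st()"
```

```text
t 18.00 tcp dock mm [-41.2  81.8] z 14.3 tooly yaw-dock deg -0.05 tilt [-0.0076  0.0001] f -14.4 2.7 0.7 w -0.0
```

send_rows(motion=[[[0, 0, 0], [-0.0025, 0, 0], 0], [[0, 0, 0], [-0.0025, 0, 0], 0]])

```text
clock: 18.2
position: [0.6252, 0.135, 0.0143]
tool_rot: [-0.004, 0.074, 0.997, -0.0]
contact_force: [-15.2, 4.7, 1.2]
width: 0.001
grip_force: 3.6
```

```bash
python3 -c "
from fit import *
st()"
```

```text
t 18.20 tcp dock mm [-41.2  81.8] z 14.3 tooly yaw-dock deg -0.05 tilt [-0.0087  0.0001] f -15.8 2.4 1.2 w 0.0
```

send_rows(motion=[[[0, 0, 0], [0.04, 0, 0], 0], [[0, 0, 0], [0.15, 0, 0], 0], [[0, 0, 0], [0.15, -0.25, 0], 0], [[0, 0, 0], [0.15, -0.5, 0], 0], [[0, 0, 0], [0.15, -0.75, 0], 0]])

```text
clock: 18.7
position: [0.5768, -0.011, 0.0162]
tool_rot: [0.001, 0.073, 0.997, -0.0]
contact_force: [1.7, 0.4, -0.7]
width: 0.0
grip_force: 0.0
```

send_rows(motion=[[[0, 0, 0], [-0.04, -0.03, 0], 0], [[0, 0, 0], [-0.08, -0.03, 0], 0], [[0, 0, 0], [-0.11, -0.03, 0], 0], [[0, 0, 0], [-0.12, -0.03, 0], 0], [[0, 0, 0], [-0.125, -0.03, 0], 0]])

```text
clock: 19.2
position: [0.6003, -0.018, 0.0155]
tool_rot: [-0.001, 0.073, 0.997, 0.0]
contact_force: [-7.8, 0.5, 5.8]
width: 0.002
grip_force: 3.8
```

```bash
python3 -c "
from fit import *
look('top17.png')"
```

```text
t 19.20 tcp dock mm [-43.5 -73.1] z 15.5 tooly yaw-dock deg 0.03 tilt [-0.0022  0.0003] f -7.8 -0.7 5.8 w 0.0
block dock mm [6.9 2. ] swing deg (left ahead +) 2.2 cost 16.3 beech 981
 near pt L [-30.   83.5]
 near pt R [-36.1 -76.4]
```

send_rows(motion=[[[0, 0, 0], [-0.0025, 0, -0.003], 0], [[0, 0, 0], [-0.005, 0, -0.004], 0]])

```text
clock: 19.45
position: [0.6003, -0.018, 0.0157]
tool_rot: [-0.002, 0.073, 0.997, 0.0]
contact_force: [-7.6, 2.6, -0.8]
width: 0.003
grip_force: 3.3
```

```bash
python3 -c "
from fit import *
st()"
```

```text
t 19.45 tcp dock mm [-43.5 -73.2] z 15.7 tooly yaw-dock deg 0.03 tilt [-0.004   0.0006] f -7.9 1.5 -0.8 w 0.0
```

send_rows(motion=[[[0, 0, 0], [-0.0025, 0, 0], 0], [[0, 0, 0], [-0.005, 0, 0], 0]])

```text
clock: 19.65
position: [0.6005, -0.0181, 0.0157]
tool_rot: [-0.003, 0.073, 0.997, 0.0]
contact_force: [-11.8, 1.1, 4.5]
width: -0.002
grip_force: 3.6
```

```bash
python3 -c "
from fit import *
st()"
```

```text
t 19.65 tcp dock mm [-43.2 -73.2] z 15.7 tooly yaw-dock deg 0.02 tilt [-0.0058  0.0008] f -11.9 -0.6 4.5 w -0.0
```

send_rows(motion=[[[0, 0, 0], [-0.0025, 0, -0.002], 0], [[0, 0, 0], [-0.004, 0, -0.004], 0]])

```text
clock: 19.85
position: [0.6012, -0.0184, 0.016]
tool_rot: [-0.003, 0.073, 0.997, 0.0]
contact_force: [-6.8, 0.2, -4.9]
width: -0.0
grip_force: 3.0
```

```bash
python3 -c "
from fit import *
st()"
```

```text
t 19.85 tcp dock mm [-42.5 -73.4] z 16.0 tooly yaw-dock deg 0.03 tilt [-0.0059  0.0005] f -6.8 -0.8 -4.9 w -0.0
```

send_rows(motion=[[[0, 0, 0], [-0.0025, 0, 0], 0], [[0, 0, 0], [-0.005, 0, 0], 0]])

```text
clock: 20.05
position: [0.6016, -0.0186, 0.0159]
tool_rot: [-0.004, 0.073, 0.997, 0.0]
contact_force: [-14.1, -0.4, 0.7]
width: 0.004
grip_force: 3.6
```

```bash
python3 -c "
from fit import *
look('top18.png')"
```

```text
t 20.05 tcp dock mm [-42.1 -73.5] z 15.9 tooly yaw-dock deg 0.02 tilt [-0.0074  0.0006] f -13.9 -2.5 0.7 w 0.0
block dock mm [10.6  2.1] swing deg (left ahead +) 0.7 cost 12.7 beech 981
 near pt L [-28.5  82.5]
 near pt R [-30.4 -77.5]
```

send_rows(motion=[[[0, 0, 0], [-0.0025, 0, 0], 0], [[0, 0, 0], [-0.0025, 0, 0], 0]])

```text
clock: 20.3
position: [0.6017, -0.0186, 0.0159]
tool_rot: [-0.004, 0.073, 0.997, 0.0]
contact_force: [-14.3, -0.5, 0.9]
width: 0.002
grip_force: 3.2
```

```bash
python3 -c "
from fit import *
st()"
```

```text
t 20.30 tcp dock mm [-42.  -73.6] z 15.9 tooly yaw-dock deg 0.02 tilt [-0.0085  0.0007] f -14.0 -2.6 0.9 w 0.0
```

send_rows(motion=[[[0, 0, 0], [-0.003, 0, 0], 0], [[0, 0, 0], [-0.003, 0, 0], 0]])

```text
clock: 20.5
position: [0.6017, -0.0186, 0.0159]
tool_rot: [-0.005, 0.073, 0.997, 0.0]
contact_force: [-18.0, 0.7, 5.4]
width: 0.002
grip_force: 2.9
```

```bash
python3 -c "
from fit import *
st()"
```

```text
t 20.50 tcp dock mm [-42.  -73.6] z 15.9 tooly yaw-dock deg 0.02 tilt [-0.0099  0.0008] f -17.9 -1.9 5.4 w 0.0
```

send_rows(motion=[[[0, 0, 0], [0.02, 0, 0], 0], [[0, 0, 0], [0.15, 0, 0], 0], [[0, 0, 0], [0.35, 0, 0], 0], [[0, 0, 0], [0.35, 0, -0.25], 0], [[0, 0, 0], [0.35, 0, -0.5], 0]])

```text
clock: 21.0
position: [0.5349, -0.0086, 0.1177]
tool_rot: [-0.001, 0.073, 0.997, 0.0]
contact_force: [1.7, -0.8, 0.7]
width: 0.001
grip_force: 0.0
```

send_rows(motion=[[[0, 0, 0], [0.25, 0, 0], 0], [[0, 0, 0], [0.5, 0, 0], 0], [[0, 0, 0], [0.7, 0, 0], 0], [[0, 0, 0], [0.7, 0, 0], 0], [[0, 0, 0], [0.7, 0, 0], 0]])

```text
clock: 21.5
position: [0.3986, 0.0114, 0.118]
tool_rot: [0.001, 0.073, 0.997, 0.0]
contact_force: [1.3, -0.6, 0.2]
width: 0.0
grip_force: 0.0
```

```bash
python3 - <<'E'
from fit import *
p=look('top19.png'); c=load('top19.png')
# subpixel: scan in the dock x direction at several y, body-top edges at z=.062; scene view model check
a=cv2.imread('pics/top19.png')[135:225,245:365]
cv2.imwrite('pics/crop19.png',cv2.resize(a,None,fx=6,fy=6,interpolation=cv2.INTER_CUBIC))
snap('scene','sc19.png')
E
```

```text
t 21.50 tcp dock mm [-247.3  -73.6] z 118.0 tooly yaw-dock deg 0.0 tilt [ 0.0022 -0.0001] f 1.4 -0.4 0.2 w 0.0
block dock mm [11.4  2.1] swing deg (left ahead +) 0.5 cost 25.5 beech 2385
 near pt L [-27.9  82.5]
 near pt R [-29.3 -77.5]
```

View pics/crop19.png

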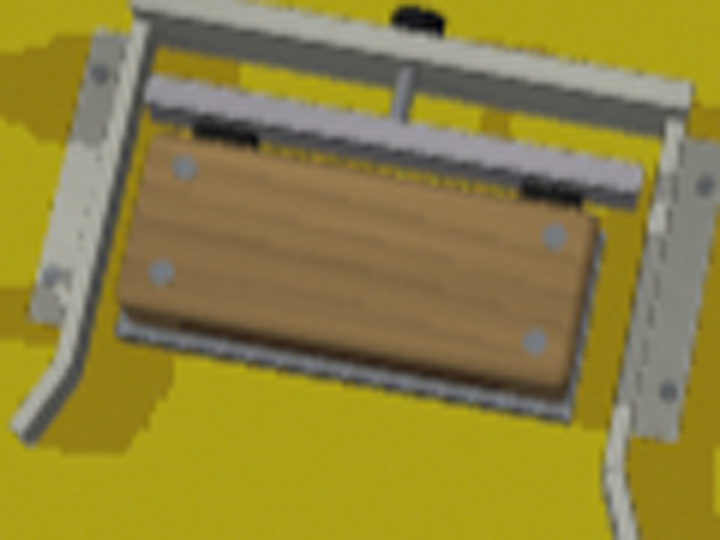

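The picture shows the block between the rails and square. Both black buffers, at (225,132) and (550,192), show only slivers in front of the crossbar. The sole's near corners are at (120,337) and (568,418). Next I'll cross-check the depth against the free buffers in the first image.

```bash
python3 - <<'E'
from fit import *
c=load('top19.png');c0=load('top0.png')
k=lambda p:cp(p,(245,135),6)
print('sole near',[(D(ray(c,k(p),.02))*1e3).round(1) for p in((120,328),(568,408),(120,337),(568,418))])
for cc,P in((c0,[cp(p) for p in[(172,372),(425,422),(408,495),(154,445)]]),(c,[k(p) for p in[(184,167),(553,237),(535,342),(161,272)]])):
    print('screws mid',np.mean([D(ray(cc,p,.062))*1e3 for p in P],0).round(1))
# gap: dark buffer profile along dock x at z=.03, free vs now
for y in(.068,-.068):
    for cc in(c0,c):
        g=cv2.cvtColor(np.ascontiguousarray(cc['image']),cv2.COLOR_RGB2GRAY).astype(np.float32); r=[]
        for x in np.arange(.030,.075,.003):
            v=[]
            for dy in(-.006,-.003,0,.003,.006):
                q=proj(cc,[*(O+x*ux+(y+dy)*uy),.038]); v.append(cv2.getRectSubPix(g,(1,1),(float(q[0]),float(q[1])))[0,0])
            r.append(int(np.mean(v)))
        print(y,r)
E
```

```text
sole near [array([-28.9,  96. ]), array([-27.7, -89.7]), array([-32.6,  95.2]), array([-31.8, -90.4])]
screws mid [-116.5    7.4]
screws mid [8.8 3.2]
0.068 [123, 124, 125, 96, 35, 18, 25, 26, 42, 73, 75, 110, 136, 139, 136]
0.068 [119, 118, 116, 114, 120, 125, 115, 73, 31, 36, 64, 117, 146, 148, 145]
-0.068 [139, 139, 134, 90, 25, 19, 24, 25, 49, 78, 81, 121, 142, 143, 140]
-0.068 [112, 117, 120, 120, 119, 119, 107, 64, 29, 43, 75, 129, 151, 153, 150]
```

```bash
python3 -c "
from h import *
print(job_done())"
```

```text
the job is handed in; nothing more can be done
None
```

I handed the job in with the block standing in the dock: square to about 0.5°, 2–3 mm off centre, and both ends pushed until the buffers felt solid. Measured pushes peaked at about 19 N, and on the way it swung about 10.5° left-end-ahead, then about 11° right-end-ahead. The hand was clear, none of the small things was near the pushes, and the hand-in returned no verdict.

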